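# Close the filleting-tool case: flap, lid, catch

### The arm

A 7-joint arm with a two-finger parallel gripper is mounted at the origin on the work surface; the furniture and walls round the work are solid. World frame = base frame: x ahead of the robot, y to its left, z up, the work surface at z = 0. Lengths are in m, angles in rad, forces in N, time in s.
With the tool pointing down it reaches from about 0.35 to 0.9 m from the base axis. Payload 19.9 kg.
Tool frame: the origin (TCP) lies at the very end of the fingers, on their centre line; the grasp point (between the pads) lies 19 mm behind it; z points along the fingers, y is the line along which they close (so a half turn about z gives the same grasp; the last joint's range is limited). The gripper opens to 85 mm and grips with 20 to 120 N. Pads are 22 mm wide; open, the fingers measure 114 mm over their backs; the gripper's body (76 mm by 85 mm) begins 54 mm behind the grasp point. The pads swing forward as they close: fully open they stand 13 mm farther back than shut.
Start: joints at [-1.347, 0.417, -0.01, 1.614, 0.005, 1.111, -0.053], TCP at [0.164, 0.603, 0.231] pointing down, gripper open.
Joint ranges: [-2.81, 2.81], [-0.39, 2.02], [-1.27, 1.25], [0.06, 2.57], [-1.19, 4.33], [0.19, 2], [-2.82, 2.82]. Speed limits (rad/s): [1.89, 1.89, 2.39, 2.39, 3.01, 3.01, 3.01].

### API

Orientations are given as a unit quaternion [x, y, z, w].
In Python, from workcell import r, imaging gives the robot as it stands. Calls block until the motion is done:
- r.move_pose(position, orientation): joint-space move of the TCP to a pose.
- r.movel(position, feed=0.15, orientation=None, until_force=None): straight line of the TCP; orientation=None keeps the orientation; feed is the mean speed in m/s. With until_force (N) it stops when the force on the tool has changed by that much, and returns True; else False.
- r.move_j(angles): joint-space move.
- r.move_gripper(opening): finger opening in m; the grip force is fixed at half the most; returns when the fingers have stopped.
- r.dwell(seconds).
- r.inverse_kinematics(position, orientation): joint angles nearest the present ones, or None.
- imaging.snapshot(name): name is "scene" or "top" or "wrist"; returns a dict with "img" (480x640x3 uint8, red, green, blue), "fx", "fy", "cx", "cy" (pixels), "k1" (the pictures are not rectified: a ray, as slopes to the right and down, at radius r is drawn at 1 + k1 r^2 times it, then the intrinsics apply), "T" (4x4, takes a point from camera to world coordinates). Camera axes: x right, y down, z forward; pixel columns grow to the right and rows downward; lengths in m; the calibration is good to about 2 mm. A picture is of the moment at which its call begins. There is no depth.
A pose or a line that the arm cannot do raises r.MotionError and nothing moves.
- r.hand_in(): hands the job in; it is judged then, once.
Readings, each from a call of its own:
- r.get_clock(): time.
- r.get_joint_positions(): joint angles.
- r.get_qd(): joint speeds.
- r.get_joint_efforts(): joint torques, N m.
- r.get_eef_pos(): TCP position.
- r.get_eef_rot(): TCP orientation.
- r.get_wrist_force(): force on the tool from outside, world axes, zero at the start.
- r.get_wrist_torque(): the same for the moment, N m.
- r.get_finger_gap(): finger opening in m.
- r.get_grip_force(): force on a finger pad.
Only numpy, scipy, OpenCV 4.12 (cv2) and the standard library are available. Lean on these libraries where they do the work, as an engineer would, in place of code of your own. Each camera call takes 0.05 s, during which the arm holds its last target. There are 200 camera calls.

### The job

Close up the open tool case by pushing only, with the fingertips or the outside of the fingers: push the upright metal flap down flat over the tools, then swing the lid fully shut over it, and last press in the catch on its front edge until it lies flat against the front of the case. Nothing is to be picked up: push lightly so that the case stays where it stands, do not slam the lid, and leave the tools in the case and the things standing round it as they lie, and finish with the hand clear.

Things in the scene. Friction and masses are not known exactly. Their poses are not given: they have to be found in the camera images.
- tool_case: open grey plastic tool case, loose, 2.8 kg, slides if pushed with over about 10 N. Origin: centre of its underside; its x points from front (catch side) to rear (lid hinge), y along its length, z up. Base 140 (x) x 210 (y) x 52 (z, rim) mm, walls 6 mm. Inside: black liner (top at z = 10 mm), two low dividers, three loose tools lying along y. When shut the lid's flat top is at z = 70 mm.
- retainer (a joint): angle of the flap: metal sheet 184 mm wide (y), 113 mm from hinge to rolled free edge, 3 mm thick. Hinge along y inside the front wall at x = -61, z = 40 mm of the case. 0 = flat over the tools, reaching to the rear, top face at z = 41.5 mm (goal: below 0.06 rad); 1.57 = upright; stop at 1.66. Stays where left; moves with up to 2 N near its edge. Standing, it blocks the lid.
- retainer_edge (a point): middle of the flap's free edge (turns with the flap: its x axis points from the hinge to the edge, its z axis is the normal that looks up when the flap is down and to the front when it stands)
- retainer_hinge (a point): middle of the flap's hinge line
- case_lid (a joint): angle of the lid: shallow grey shell 140 x 210 x 16 mm, hinged along y at x = 73, z = 54 mm of the case, front edge 144 mm from the hinge. 0 = shut (goal: below 0.03 rad); 1.57 = upright; starts leaning back past upright, stop at 1.85. Stiff hinges hold it at any angle; it moves with 1 to 5 N near its front edge and does not fall by itself.
- lid_edge (a point): middle of the lid's front edge, on its outer face (the face that is on top when shut); its x axis points from the edge to the hinge, its z axis is the outward normal
- lid_hinge (a point): middle of the lid's hinge line
- catch (a joint): angle of the catch: steel plate 24 mm wide (y), 32 mm long, 2.5 mm thick, 3 mm radius roll at its tip, inside a hook that goes under a rib of the case. Pivot along y at the middle of the lid's front edge; at x = -77, z = 63 mm of the case when the lid is shut. 0 = pressed in, flat along the case front, tip at z = 31 mm (goal: below 0.08 rad); starts 0.28 to 0.42 out, tip to the front; stop at 1.1. Stays where left; moves with 1 to 2 N at its tip.
- catch_tip (a point): middle of the catch's lower (free) edge, moves with the catch
- fish_scaler: fish scaler with a wooden handle, 176x26x23 mm, lying in the rear trough of the case; loose, to be left alone
- tasting_spoon: steel teaspoon, 134x27x13 mm, lying in the middle trough; loose, to be left alone
- bone_tweezers: steel bone tweezers, 116x15x9 mm, lying in the front trough; loose, to be left alone
- spice_a: spice jar with a yellow cap, 44 mm across, 100 mm high; loose, to be left alone
- spice_b: spice jar with a black cap, 44 mm across, 106 mm high; loose, to be left alone
- tea_small: small carton of tea, 34x42x52 mm; loose, to be left alone
- tape_cutter: small tape dispenser, 22x86x53 mm; loose, to be left alone

How it is judged:
By the outcome, as a careful person would: the job done as asked, in the order asked, and still so for the second after the job is handed in, with the robot touching nothing.
It also fails if it takes over 54 s, if anything falls off the work surface, if the arm or the gripper's body presses on something with over 40 N, if the wrist force passes 120 N, or if a joint passes its speed limit or range.

## Working session

There is one attempt and no reset: what is moved stays moved. The work goes in short steps, each a Python script; the robot and the scene stay as the last script left them, time stands still between calls to the robot, and variables do not carry over. Pictures are saved under pics/ and viewed, at most 10 in all, crops included, and the job is handed in when it is done.

```bash
mkdir -p pics; ls
python3 - <<'E'
from workcell import r, imaging
import cv2,numpy as np
for n in ("scene","top"):
    s=imaging.snapshot(n); cv2.imwrite(f"pics/{n}0.png",s["img"][:,:,::-1])
    print(n,s["fx"],s["fy"],s["cx"],s["cy"],s["k1"]); print(np.round(s["T"],4).tolist())
print(r.get_eef_rot(), r.get_clock())
E
```

```text
pics
scene 568.1731872920268 568.1731872920268 321.5604065042945 239.25996083965816 -0.17968254416350476
[[-0.7723, 0.3955, -0.4971, 0.8655], [0.6352, 0.4909, -0.5963, 0.3642], [0.0082, -0.7762, -0.6304, 0.6546], [0.0, 0.0, 0.0, 1.0]]
top 511.97535431697656 511.97535431697656 309.57819768116667 241.34239707821874 -0.019381301216729558
[[-0.0151, -0.9881, 0.1533, 0.3076], [-0.9999, 0.0146, -0.0041, -0.1658], [0.0018, -0.1533, -0.9882, 0.905], [0.0, 0.0, 0.0, 1.0]]
[ 1.31981806e-01  9.91251986e-01 -5.50779735e-04 -2.30932683e-05] 0.1
```

View pics/scene0.png

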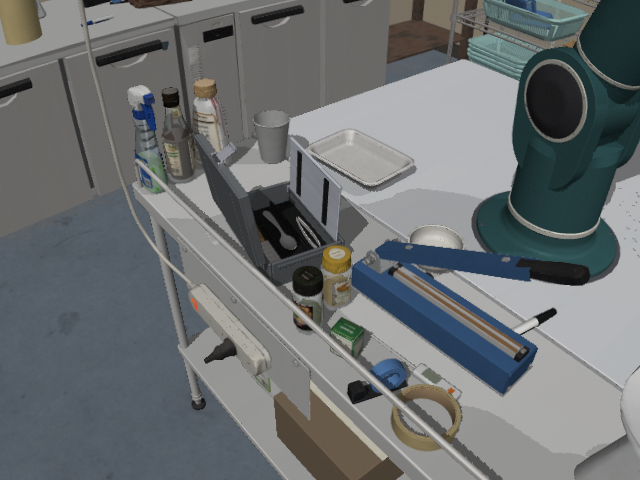

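View pics/top0.png

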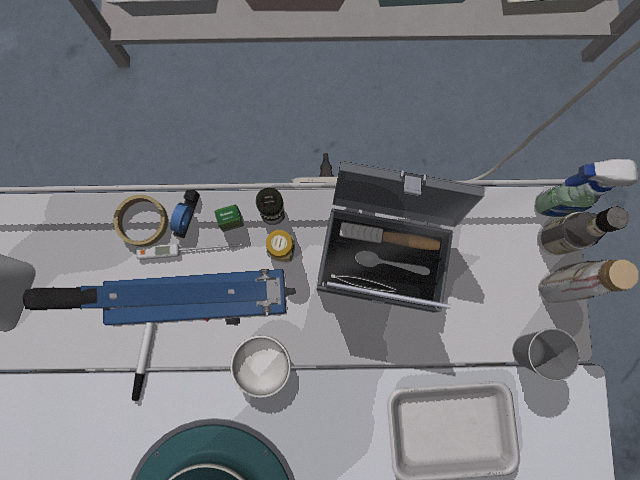

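Run:
```python
import cv2
a=cv2.imread("pics/top0.png")[145:320,305:495]; cv2.imwrite("pics/top0c.png",cv2.resize(a,None,fx=4,fy=3.4,interpolation=cv2.INTER_CUBIC) if 0 else cv2.resize(a,(600,553),interpolation=cv2.INTER_CUBIC))
a=cv2.imread("pics/scene0.png")[125:285,185:360]; cv2.imwrite("pics/scene0c.png",cv2.resize(a,None,fx=3.6,fy=3.6,interpolation=cv2.INTER_CUBIC))
```

```text
(no output)
```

View pics/top0c.png

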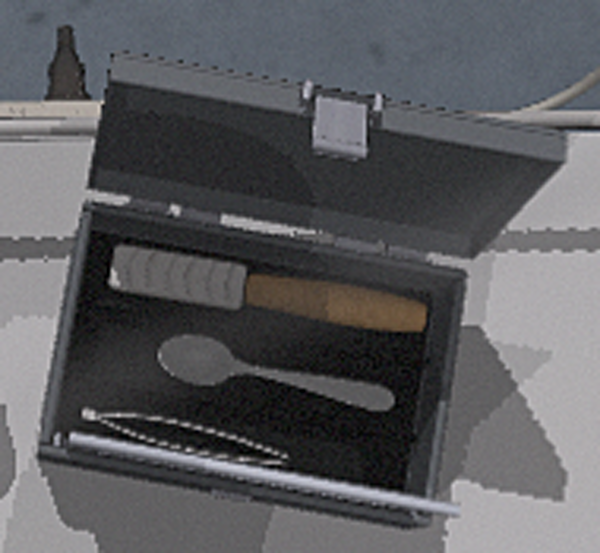

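View pics/scene0c.png

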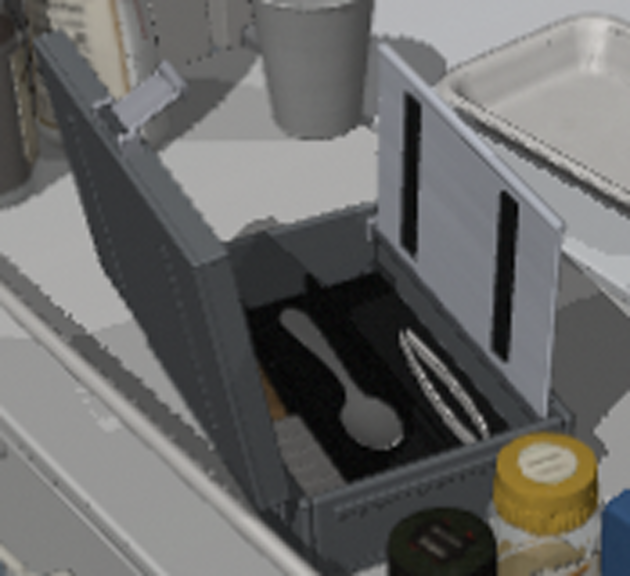

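```bash
cat > h.py <<'E'
from workcell import r, imaging
import cv2,numpy as np
from scipy.spatial.transform import Rotation as R
def rays(s,px):
    K=np.array([[s["fx"],0,s["cx"]],[0,s["fy"],s["cy"]],[0,0,1]])
    p=cv2.undistortPoints(np.array(px,float).reshape(-1,1,2),K,np.array([s["k1"],0,0,0,0])).reshape(-1,2)
    T=np.array(s["T"]); d=np.c_[p,np.ones(len(p))]@T[:3,:3].T
    return T[:3,3],d
def plane(s,px,z):
    o,d=rays(s,px); return o+d*((z-o[2])/d[:,2])[:,None]
def tri(s1,p1,s2,p2):
    o1,d1=rays(s1,[p1]);o2,d2=rays(s2,[p2]);A=np.c_[d1[0],-d2[0]]
    t=np.linalg.lstsq(A,o2-o1,rcond=None)[0];a=o1+d1[0]*t[0];b=o2+d2[0]*t[1]
    return (a+b)/2,np.linalg.norm(a-b)
E
python3 - <<'E'
from h import *
np.set_printoptions(precision=4,suppress=True)
t=imaging.snapshot("top");s=imaging.snapshot("scene")
T=lambda u,v:(305+u/600*190,145+v/553*175)
S=lambda u,v:(185+u/3.6,125+v/3.6)
c=plane(t,[T(40,458),T(430,526),T(468,265),T(86,203)],.052)  # FL FR RR RL rim
print(c, [np.linalg.norm(c[i]-c[(i+1)%4]) for i in range(4)],c.mean(0))
yv=(c[0]-c[1]+c[3]-c[2]); print("yaw",np.arctan2(-yv[0],yv[1]))
xv=(c[3]-c[0]+c[2]-c[1]); print("yaw",np.arctan2(xv[1],xv[0]))
for n,a,b in [("flap -y",T(458,510),S(560,228)),("flap +y",T(72,437),S(383,48)),("flapswap",T(72,437),S(560,228)),("fl2",T(458,510),S(383,48)),
  ("lid -y",T(566,135),S(40,38)),("lid+y",T(112,55),S(225,260))]:
    print(n,*tri(t,a,s,b))
print("jars",plane(t,[(280,245)],.1),plane(t,[(270,203)],.106))
E
```

```text
[[ 0.3579 -0.1816  0.052 ]
 [ 0.3193 -0.3853  0.052 ]
 [ 0.4577 -0.4132  0.052 ]
 [ 0.4946 -0.2088  0.052 ]] [np.float64(0.20733562989746676), np.float64(0.14120144861942624), np.float64(0.20776745441727845), np.float64(0.13933912396780332)] [ 0.4074 -0.2972  0.052 ]
yaw -0.18315224900362234
yaw -0.19792461493550223
flap -y [ 0.2921 -0.3529  0.0568] 0.11320008203201087
flap +y [ 0.3879 -0.2175  0.2349] 0.08258732976296591
flapswap [ 0.3616 -0.1947  0.1487] 0.0004746487488889027
fl2 [ 0.3249 -0.3735  0.1492] 0.0005794716381488946
lid -y [ 0.4912 -0.4196  0.1939] 0.0018328210124650742
lid+y [ 0.528  -0.2119  0.1962] 0.0088103965008119
jars [[ 0.4272 -0.1221  0.1   ]] [[ 0.4944 -0.1068  0.106 ]]
```

```bash
cat >> h.py <<'E'
C=np.array([.4074,-.2972,0]);YAW=-.19
RC=R.from_euler("z",YAW).as_matrix()
Q=R.from_matrix(RC@np.array([[-1,0,0],[0,1,0],[0,0,-1]])).as_quat()
W=lambda x,z,y=0: C+RC@np.array([x,y,z])   # case -> world, m
def go(x,z,y=0,feed=.1,f=None):
    hit=r.movel(W(x,z,y),feed=feed,until_force=f)
    p=RC.T@(r.get_eef_pos()-C); print("t%.1f"%r.get_clock(),hit,np.round(p,4),np.round(RC.T@r.get_wrist_force(),1)); return hit
def save(n,k):
    s=imaging.snapshot(n);cv2.imwrite(f"pics/{k}.png",s["img"][:,:,::-1]);return s
E
python3 - <<'E'
from h import *
# rail height
t=imaging.snapshot("top");s=imaging.snapshot("scene");M=np.linalg.inv(s["T"])
for z in (0,.05,.1,.15):
    P=plane(t,[(230,187),(330,181)],z); c=(M@np.c_[P,np.ones(2)].T).T
    print(z,P[0],[cv2.projectPoints(q[None,:3],np.zeros(3),np.zeros(3),np.array([[s["fx"],0,s["cx"]],[0,s["fy"],s["cy"]],[0,0,1]]),np.array([s["k1"],0,0,0]))[0].ravel().round(0) for q in c])
r.move_gripper(0)
r.move_pose(W(-.095,.25),Q); print(r.get_clock())
go(-.095,.130,feed=.15,f=5)
def fl(th,rho): 
    return -.061+rho*np.cos(th)-.0015*np.sin(th)-.011, .040+rho*np.sin(th)+.0015*np.cos(th)
for th,rho in zip(np.arange(1.55,-.01,-.155),np.linspace(.09,.066,11)):
    if go(*fl(th,rho),feed=.07,f=9): break
save("top","top1");save("scene","scene1")
E
```

```text
0 [ 0.55010121 -0.02631416  0.        ] [array([315., 374.]), array([239., 305.])]
0.05 [ 0.53670097 -0.03402151  0.05      ] [array([319., 343.]), array([245., 279.])]
0.1 [ 0.52330073 -0.04172886  0.1       ] [array([323., 311.]), array([251., 252.])]
0.15 [ 0.50990049 -0.0494362   0.15      ] [array([328., 276.]), array([257., 223.])]
4.2
t5.2 False [-9.460e-02 -1.000e-04  1.306e-01] [ 0.1  0.7 -0.3]
t5.6 False [-7.140e-02  1.000e-04  1.299e-01] [ 0.5  0.9 -0.3]
t6.0 False [-5.790e-02  1.000e-04  1.263e-01] [-0.6  0.3  0.6]
t6.3 False [-4.550e-02  1.000e-04  1.208e-01] [-0.4 -0.5  0.4]
t6.7 False [-3.450e-02  1.000e-04  1.136e-01] [ 1.  -0.5 -0.6]
t7.0 False [-2.510e-02  1.000e-04  1.049e-01] [0.7 0.6 0.8]
t7.3 False [-0.0173  0.0002  0.0952] [-0.1  0.7  0.7]
t7.7 False [-0.0115  0.0002  0.0847] [ 0.3 -0.1  0.7]
t8.0 False [-0.0074  0.0002  0.0737] [-0.2 -0.1 -0.6]
t8.3 False [-0.0053  0.0002  0.0625] [-0.7 -0.6 -0.6]
t8.6 False [-0.005   0.0001  0.0515] [0.2 0.5 0.6]
t8.8 True [-0.0053 -0.0003  0.0414] [-4.3  0.9 16.8]
```

Run:
```python
from h import *
go(-.006,.08,feed=.1); go(-.03,.27,feed=.25); save("scene","scene2"); save("top","top2")
go(.15,.27,feed=.25); save("scene","scene3")
a=cv2.imread("pics/scene2.png")[100:320,160:400];b=cv2.imread("pics/scene3.png")[100:320,160:400]
cv2.imwrite("pics/c1.png",cv2.resize(np.hstack([a,b]),(800,367)))
```

```text
t9.5 False [-0.0061  0.      0.0796] [ 0.2 -0.2  0.5]
t10.4 False [-0.0304  0.0003  0.2685] [-0.   0.   0.1]
t11.3 False [ 1.491e-01 -2.000e-04  2.695e-01] [-0.9  0.3 -0.5]
```

View pics/c1.png

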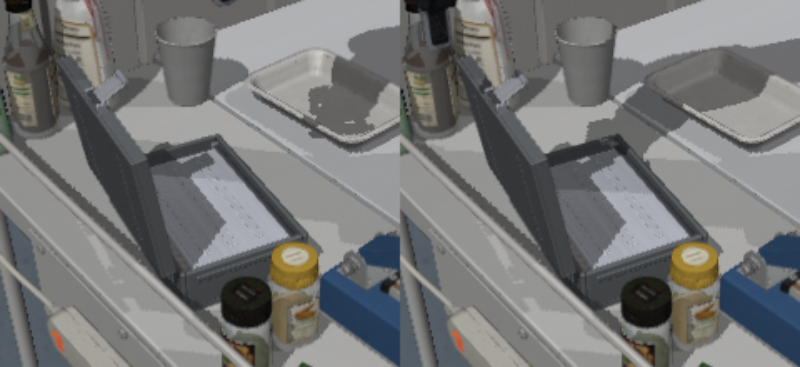

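The flap lies flat, covering the tools (left crop, around (225,200)). In the right crop the fingers are above and behind the lid edge, at about (435,20). Next I push the lid over.

Run:
```python
from h import *
go(.15,.172,feed=.15,f=5)
def ld(th,rho):
    e=max(.073-q*np.cos(th)+.016*np.sin(th) for q in (rho,.144)) if th>1.57 else .073-rho*np.cos(th)+.016*np.sin(th)
    return e+.011, .054+rho*np.sin(th)+.016*np.cos(th)
for th in np.r_[np.arange(1.65,.1,-.15),.07,0]:
    if go(*ld(th,.119),feed=.07 if th>.3 else .03,f=9): break
save("scene","scene4");save("top","top4")
a=cv2.imread("pics/scene4.png")[100:320,160:400];b=cv2.imread("pics/top4.png")[130:350,280:520]
cv2.imwrite("pics/c2.png",cv2.resize(np.hstack([a,b]),(800,367)))
```

```text
t12.2 False [ 0.1504 -0.0002  0.1731] [0.6 0.3 0.5]
t12.9 False [ 0.1113 -0.      0.1714] [-0.6 -0.3 -0. ]
t13.3 False [ 9.140e-02 -1.000e-04  1.739e-01] [ 0.2 -0.1 -0.3]
t13.7 False [ 7.340e-02 -1.000e-04  1.736e-01] [ 1.1  1.  -0.7]
t14.2 False [ 5.550e-02 -1.000e-04  1.707e-01] [-0.  -0.3  0.2]
t14.6 False [ 3.840e-02 -1.000e-04  1.651e-01] [ 0.7 -0.4  1.3]
t15.0 False [ 2.22e-02 -1.00e-04  1.57e-01] [ 0.7 -1.  -0.7]
t15.4 False [ 0.0074 -0.      0.1466] [0.2 0.5 0.1]
t15.8 False [-0.0056  0.      0.1341] [ 0.5  0.3 -0.8]
t16.2 False [-1.660e-02  1.000e-04  1.198e-01] [-0.7 -0.2  0.4]
t16.6 False [-0.0252  0.      0.1042] [-0.4  0.2  0.7]
t17.4 False [-0.0314  0.0001  0.0876] [-0.4  0.  -0.2]
t17.8 False [-0.0337  0.      0.0781] [ 0.4 -0.  -0.1]
t18.2 True [-0.0349 -0.0001  0.0699] [-2.6  1.  13.4]
```

View pics/c2.png

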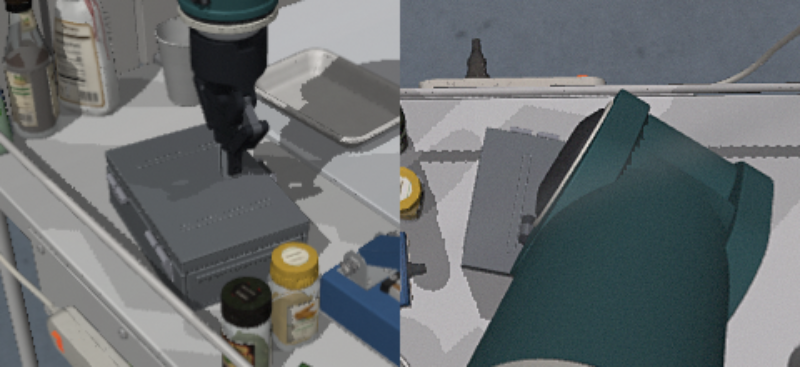

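Run:
```python
from h import *
go(-.035,.14,feed=.15); go(-.135,.14,feed=.2)
go(-.135,.025,feed=.12,f=5)
save("scene","scene5")
go(-.105,.025,feed=.06,f=6)
go(-.084,.025,feed=.015,f=6)
save("scene","scene6");
```

```text
t18.9 False [-3.530e-02  1.000e-04  1.392e-01] [-0.1  0.2 -1.2]
t19.5 False [-0.1347  0.      0.1397] [ 0.6 -0.9  0.6]
t20.6 False [-1.347e-01 -1.000e-04  2.540e-02] [0.4 0.7 0.6]
t21.3 False [-1.052e-01  1.000e-04  2.490e-02] [-0.2  0.3 -0.4]
t22.3 True [-0.0913  0.0002  0.0246] [-1.2 -0.7  0.8]
```

Run:
```python
from h import *
go(-.086,.025,feed=.01,f=8)
print(RC.T@r.get_wrist_force())
go(-.13,.025,feed=.1); go(-.13,.15,feed=.2)
r.move_pose(W(-.03,.35,.28),Q)
print(r.get_clock()); 
s=save("scene","scene7");t=save("top","top7");
a=cv2.imread("pics/scene7.png")[100:320,160:400];b=cv2.imread("pics/top7.png")[160:350,300:507]
cv2.imwrite("pics/c3.png",cv2.resize(np.hstack([cv2.resize(a,(400,367)),cv2.resize(b,(400,367))]),(800,367)))
```

```text
t22.6 True [-0.0913  0.0004  0.0243] [-1.2 -0.9  0.8]
[-1.17836213 -0.8826113   0.75912854]
t23.2 False [-0.1295 -0.0002  0.0252] [0.4 0.1 0.4]
t24.0 False [-0.1301  0.0003  0.1493] [ 0.9  0.2 -0.1]
25.3
```

View pics/c3.png

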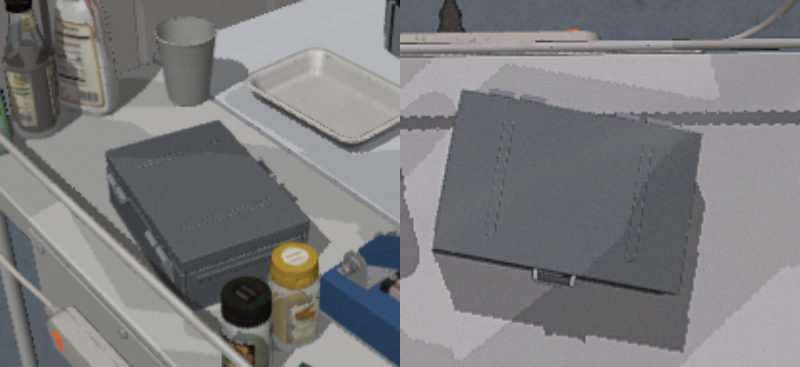

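Run:
```python
from h import *
def proj(s,p):
    c=np.linalg.inv(s["T"])@np.r_[p,1]
    return cv2.projectPoints(c[None,:3],np.zeros(3),np.zeros(3),np.array([[s["fx"],0,s["cx"]],[0,s["fy"],s["cy"]],[0,0,1]]),np.array([s["k1"],0,0,0]))[0].ravel()
t=imaging.snapshot("top")
r.move_pose(W(-.12,.17,.10),Q); w=save("wrist","w8"); print(r.get_clock())
for n,s in (("top",t),("wrist",w)):
    print(n,"cam",np.round(RC.T@(s["T"][:3,3]-C),3))
    for a in (0,.1,.3):
        print(a,[proj(s,W(-.080-.032*np.sin(a),.063-.032*np.cos(a),y)).round(1) for y in(-.012,.012)],"pivot",proj(s,W(-.080,.063,0)).round(1))
c=proj(t,W(-.08,.05)).astype(int); print("crop origin",c-20)
x=t["img"][c[1]-20:c[1]+20,c[0]-20:c[0]+20,::-1]
cv2.imwrite("pics/c4.png",np.hstack([cv2.resize(x,(320,320),interpolation=0),cv2.resize(w["img"][:,:,::-1],(427,320))]))
```

```text
26.55
top cam [-0.123  0.11   0.905]
0 [array([384. , 308.2]), array([370. , 305.7])] pivot [379.6 306.4]
0.1 [array([383.7, 310.1]), array([369.8, 307.6])] pivot [379.6 306.4]
0.3 [array([383.3, 313.7]), array([369.3, 311.3])] pivot [379.6 306.4]
wrist cam [-0.197  0.1    0.313]
0 [array([155.2, 270.4]), array([187.8, 270.5])] pivot [156.4 289.2]
0.1 [array([154.6, 266.4]), array([187.3, 266.5])] pivot [156.4 289.2]
0.3 [array([153. , 258.9]), array([186.1, 259. ])] pivot [156.4 289.2]
crop origin [358 286]
```

View pics/c4.png

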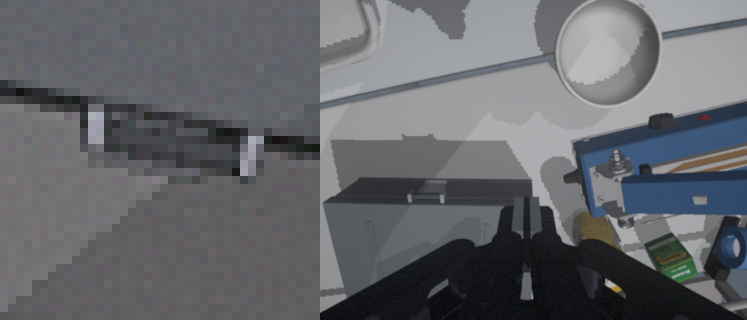

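The left crop shows the catch tucked under the lid edge, about (170,150). In the wrist view its tip is at about row 271 of the full image. That fits an angle of 0 (270.4) and not 0.1 rad (266.4), so the catch is in.

Run:
```python
from h import *
go(-.12,.3,.1,feed=.2); r.dwell(.5); print(r.hand_in())
```

```text
t27.4 False [-0.1202  0.1003  0.2992] [-0.2 -0.1 -0.5]
the job is handed in; nothing more can be done
None
```

The job is handed in at about 28 s of the 54 s allowed: the flap is down flat, the lid is shut, the catch is pressed in (about 0 rad in the wrist view), and the hand is clear.

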